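# Change cores on the weighing balance

## Task

The long ferrite bar on the balance has been weighed: put it away flat in the bay of the parts tray nearest you, sliding the tray's divider along so that the bar fits there while the short core still lies flat in the far bay. In the bar's place lay the square-cornered ferrite U core flat on the balance pan, set down gently, its outline centred on the pan and turned so that no edge overhangs. Leave the other things on the bench where they are.

Things in the scene. Friction and masses are not known exactly. Their poses are not given: they have to be found in the camera images.
- balance: compact grey top-pan balance, fixed, 232 x 170 mm, housing 40 mm high. Origin at the centre of its underside on the bench; x runs from the display edge (nearest the robot) to the back, y to its left, z up.
- pan_top (a point): centre of the top face of the balance's rectangular steel weighing pan: 94 mm (x) by 136 mm (y), flat, without a rim, 4 mm thick, 56 mm above the bench when empty; axes as the balance's. It lies 45 mm behind the balance's origin (+x).
- pan (a joint): how far (m) the pan has sunk on its sprung load cell, 0 empty, about 1 mm for each 5 N on it, stop at 0.007. More than 4.5 mm is an overload.
- long_bar: the long straight dark ferrite bar, 120 x 25 x 25 mm, about 0.36 kg, lying on the pan at the start, along the pan's y. Origin at the centre of its underside; x along its length, z up.
- u_core: square-cornered dark ferrite U core lying flat on the bench, 0.5 kg: 100 (x) x 57 (y) mm, 26 high. Origin at the centre of the 100 x 57 outline, on its underside, z up. Back: a bar 100 long, 25 wide, centre line y = -16 mm; two legs 25 wide run from it to y = +28.5; the window between them is 50 wide, open at +y. Centre of mass y = -4. The rounded magnet is another thing; the two may swap places.
- u_corner0 (a point): outermost corner of the U core's underside at its x = -50, y = -28.5 mm
- u_corner1 (a point): outermost corner of the U core's underside at its x = 50, y = -28.5 mm
- u_corner2 (a point): outermost corner of the U core's underside at its x = 50, y = 28.5 mm
- u_corner3 (a point): outermost corner of the U core's underside at its x = -50, y = 28.5 mm
- tray: grey open steel parts tray, fixed, 258 mm (x) by 112 mm (y), 45 mm high, walls and floor 4 mm (inside 250 x 104 mm). Origin at the centre of its underside on the bench; x along its length, away from the robot, z up. The long part's bay is the near one (-x end), the short core is in the far one.
- divider (a joint): position (m) of the tray's sliding cross divider along the tray's +x (away from the robot), 0 to 0.125. The near bay is 70 mm + this value long, the far bay 174 mm - this value. About 2.5 N of friction; stays where left. Plate 6 mm thick, standing to the rim; side clips ride on the tray's rims.
- divider_tab (a point): middle of the top edge of the divider's upright finger tab, 72 mm above the bench. The tab is 6 mm thick (tray x), 40 mm wide (tray y) and stands 26 mm above the plate.
- short_core: the short dark ferrite E core, 65 x 33 x 27 mm, 0.17 kg, lying on the tray floor within 10 mm of the far end, its length along the tray. Origin at the centre of its underside, z up.
- magnet: rusty rounded steel horseshoe magnet with bright pole tips, lying flat, 82 x 83 mm, 18 mm thick, a bystander. Origin at the centre of its bend's arc, on its underside; poles to +y.
- terminals: pair of brass terminal posts on a dark wooden block 45 x 75 mm, 45 mm high, a bystander. Origin under its centre.
- lamp_holder: round cream ceramic lamp holder, 80 mm across the foot, 54 mm high, a bystander. Origin under its centre.
- bobbin: square coil bobbin with copper winding, 60 x 60 x 48 mm, a bystander. Origin under its centre.
Not all that is in view belongs to the job. Leave any purple look-alike of the u_core alone.

How it is judged (in metres and radians):
At the end, for the whole second after the job is handed in: Long bar flat on the tray floor in the near bay, along the tray (divider above 0.050); short core flat on the floor of the far bay; U core flat on the pan, its centre within 10 mm of the pan's centre, all four corners inside the pan's edges; all three at rest (z of long_bar in the frame of tray between 0.001 and 0.008 m and x of long_bar in the frame of tray between -0.072 and 0.002 m and angle between each of long_bar, short_core's own z axis and vertical below 0.06 rad and angle between the x axis of long_bar and the x axis of tray, either way round below 0.3 rad and value of joint divider above 0.05 m and z of short_core in the frame of tray between 0.001 and 0.008 m and x of short_core in the frame of tray above 0.03 m and x of u_corner0 in the frame of pan_top between -0.047 and 0.047 m and y of u_corner0 in the frame of pan_top between -0.068 and 0.068 m and z of u_corner0 in the frame of pan_top between -0.003 and 0.003 m and x of u_corner1 in the frame of pan_top between -0.047 and 0.047 m and y of u_corner1 in the frame of pan_top between -0.068 and 0.068 m and z of u_corner1 in the frame of pan_top between -0.003 and 0.003 m and x of u_corner2 in the frame of pan_top between -0.047 and 0.047 m and y of u_corner2 in the frame of pan_top between -0.068 and 0.068 m and z of u_corner2 in the frame of pan_top between -0.003 and 0.003 m and x of u_corner3 in the frame of pan_top between -0.047 and 0.047 m and y of u_corner3 in the frame of pan_top between -0.068 and 0.068 m and z of u_corner3 in the frame of pan_top between -0.003 and 0.003 m and horizontal distance between u_core and pan_top below 0.01 m and linear speed of each of u_core, long_bar, short_core below 0.01 m/s); the robot touches nothing.
It fails at once if the horseshoe magnet, terminal board, lamp holder or bobbin is moved more than 25 mm from its place (distance of any of magnet, terminals, lamp_holder, bobbin from where it was at the start of the episode above 0.025 m).
It fails at once if the balance pan is pushed down more than 4.5 mm (overloaded: a core dropped, banged or pressed on it) (value of joint pan above 0.0045 m).
It also fails if it takes over 72 s, if anything falls off the work surface, if the arm or the gripper's body presses on something with over 40 N, if the wrist force passes 120 N, or if a joint passes its speed limit or range.

## Robot

A 6-joint arm with a two-finger parallel gripper is mounted at the origin on the work surface. World frame = base frame: x ahead of the robot, y to its left, z up, the work surface at z = 0. Lengths are in m, angles in degrees, forces in N, time in s.
With the tool pointing down it reaches from about 0.35 to 0.875 m from the base axis. Payload 4.2 kg.
Tool frame: the origin (TCP) lies midway between the tips of the shut fingers; the grasp point (between the pads) lies 19 mm behind it; y points along the fingers, z is the direction in which the jaws open and shut, and the axes are right-handed (so a half turn about y gives the same grasp; the last joint's range is limited). The gripper opens to 87 mm and grips with 3 to 60 N. Pads are 19 mm wide; open, the fingers measure 117 mm over their backs; the gripper's body (75 mm by 190 mm) begins 51 mm behind the grasp point.
Start: joints at [86.78, 22.042, 0.453, 0, -68.411, -14.817], TCP at [0.193, 0.594, 0.185] pointing down, gripper open.
Joint ranges: [-179.83, 179.83], [-69.29, 118.12], [-61.27, 80.66], [-181.25, 117.63], [-171.15, -9.14], [-177.46, 177.46]. Speed limits (degrees/s): [159.86, 159.86, 180, 180, 180, 180].

## Interface

Orientations are given as [roll, pitch, yaw] about the fixed x, y, z axes, in that order (R = Rz(yaw) Ry(pitch) Rx(roll)).
In Python, from workcell import env gives the robot as it stands. The module is installed in compiled form; this text tells all that it offers. Calls block until the motion is done:
- env.goto(position, orientation): joint-space move of the TCP to a pose.
- env.move_straight(position, rotation=None, rate=0.15, force_limit=None): straight line of the TCP; rotation=None keeps the orientation; rate is the mean speed in m/s. With force_limit (N) it stops when the force on the tool has changed by that much, and returns True; else False.
- env.set_joints(angles): joint-space move.
- env.gripper_to(opening, grasp_force=None): opening from 0.0 (shut) to 1.0 (fully open); grasp_force is the grip in N (None keeps the last); returns when the fingers have stopped.
- env.dwell(seconds).
- env.inverse_kinematics(position, orientation): joint angles nearest the present ones, or None.
- env.read_state(): the state.
- env.grab_frame(name): name is "scene" or "top" or "wrist"; returns a dict with "image" (420x560x3 uint8, blue, green, red), "fx", "fy", "cx", "cy" (pixels), "position" and "orientation" of the camera in the world. Camera axes: x right, y up, looking along -z (the intrinsics and any distortion apply to the point x, -y, -z); pixel columns grow to the right and rows downward; lengths in m; the calibration is good to about 2 mm. The wrist camera is an equidistant fisheye: a pixel r from the principal point sees the ray r / f radians off the axis. A picture is of the moment at which its call begins. There is no depth.
A pose or a line that the arm cannot do raises env.Unreachable and nothing moves.
- env.close_job(): hands the job in, once; it reports no verdict.
Trained networks look in a picture, given as the dict that the camera call returned (one of the last four; its "shot" number tells which), for a name from the list of things; names that differ only in an ending like _2 or _b are one class to them, and where a whole thing is asked for, a point or a joint stands for the part that bears it (a point fixed in the world has none). Each returns a list of dicts, best first, with "score" (0 to 1); they miss things now and then, are a little off and sometimes report something else, mostly with a low value. They report only what shows in the picture. A call takes as long as a camera call. They do not tell look-alikes from the thing itself.
- env.search_frame(picture, thing): "xyz" ([x, y, z] in m, in world coordinates, good to about 4 mm: the middle of the surface that is visible of it).
- env.trace(picture, thing): "mask" (420x560 bool, what is visible of it).
The state is a dict: "clock": time; "joint_positions": joint angles; "qvel": joint speeds; "joint_torque": joint torques, N m; "position": TCP position; "tool_rot": TCP orientation; "force": force on the tool from outside, world axes, zero at the start; "wrist_torque": the same for the moment, N m; "opening": opening from 0.0 (shut) to 1.0 (fully open).
Only numpy, scipy, OpenCV 4.12 (cv2) and the standard library are available. Lean on these libraries where they do the work, as an engineer would, in place of code of your own. Each camera call takes 0.05 s, during which the arm holds its last target.

## Working session

There is one attempt and no reset: what is moved stays moved. The work goes in short steps, each a Python script; the robot and the scene stay as the last script left them, time stands still between calls to the robot, and variables do not carry over. Pictures are saved under pics/ and viewed, and the job is handed in when it is done.

```bash
mkdir -p pics; cat > shot.py <<'E'
from workcell import env
import cv2,numpy as np
E
python3 - <<'E'
from shot import *
s=env.read_state();print(s['clock'],s['position'],s['tool_rot'],s['opening'])
for n in ("scene","top"):
    p=env.grab_frame(n);cv2.imwrite(f"pics/{n}0.png",p["image"]);print(n,p['fx'],p['fy'],p['cx'],p['cy'],p['position'],p['orientation'])
    for t in ["balance","long_bar","u_core","tray","divider_tab","short_core","magnet","terminals","lamp_holder","bobbin"]:
        r=env.search_frame(p,t)
        print(t,[(np.round(d['xyz'],3).tolist(),round(d['score'],2)) for d in r])
print(env.read_state()['clock'])
E
```

```text
0.0 [0.19327298 0.59364433 0.18346589] [-8.98751400e+01  4.76165282e-03  1.61953152e+02] 0.9994201087784461
scene 401.23900390647077 401.23900390647077 279.16941260894 212.7604289965307 [ 0.99329689 -0.44910808  0.9752985 ] [32.38027457  0.11384526 45.56226324]
balance [([0.53, -0.283, 0.039], 0.61)]
long_bar [([0.572, -0.274, 0.081], 0.97)]
u_core [([0.612, 0.449, 0.029], 0.87), ([0.601, 0.239, 0.023], 0.6), ([0.724, 0.149, 0.029], 0.58)]
tray [([0.533, -0.001, 0.016], 0.95), ([0.6, 0.241, 0.025], 0.7)]
divider_tab [([0.504, -0.013, 0.045], 0.59)]
short_core [([0.628, -0.02, 0.027], 0.86)]
magnet [([0.457, 0.338, 0.015], 0.71)]
terminals [([0.399, 0.201, 0.014], 0.59)]
lamp_holder [([0.794, -0.147, 0.02], 0.87), ([0.604, 0.24, 0.023], 0.28)]
bobbin [([0.479, -0.511, 0.052], 0.78), ([0.601, 0.241, 0.027], 0.45)]
top 432.5330116098583 432.5330116098583 282.2115836077955 211.01017991022064 [ 0.39485854 -0.02679743  1.52261312] [  6.76398929  -0.24472192 -90.29521063]
balance [([0.504, -0.279, 0.039], 0.77)]
long_bar [([0.56, -0.27, 0.08], 0.78), ([0.501, -0.278, 0.037], 0.4)]
u_core [([0.719, 0.152, 0.027], 0.88), ([0.607, 0.455, 0.023], 0.6), ([0.598, 0.246, 0.024], 0.57)]
tray [([0.537, -0.005, 0.005], 0.75)]
divider_tab [([0.498, -0.007, 0.05], 0.61)]
short_core [([0.621, -0.012, 0.03], 0.48)]
magnet [([0.449, 0.343, 0.017], 0.64), ([0.497, -0.009, 0.051], 0.5), ([0.466, -0.51, 0.048], 0.5)]
terminals [([0.393, 0.202, 0.014], 0.58), ([0.451, 0.342, 0.016], 0.36)]
lamp_holder [([0.774, -0.134, 0.018], 0.76), ([0.538, -0.006, 0.005], 0.18)]
bobbin [([0.599, 0.245, 0.022], 0.64), ([0.464, -0.508, 0.047], 0.63)]
1.1
```

View pics/scene0.png

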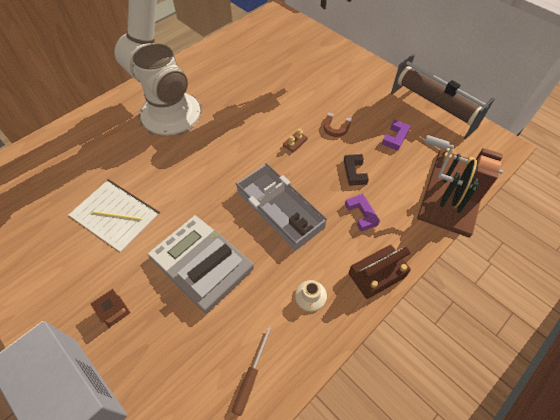

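View pics/top0.png

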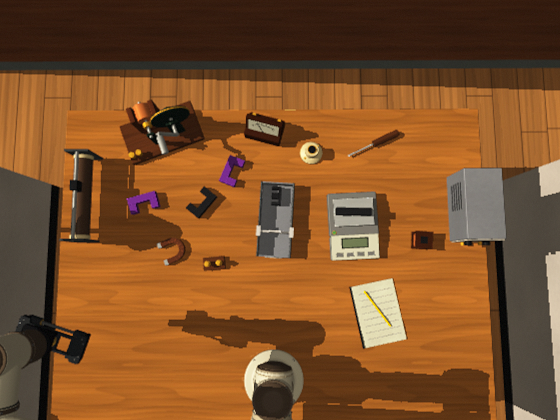

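```bash
python3 - <<'E'
import cv2,numpy as np
s=cv2.imread('pics/scene0.png');t=cv2.imread('pics/top0.png')
def c(i,x,y,w,h,k,n): cv2.imwrite(n,cv2.resize(i[y:y+h,x:x+w],None,fx=k,fy=k,interpolation=cv2.INTER_CUBIC))
a=cv2.resize(s[140:240,320:400],None,fx=5,fy=5,interpolation=cv2.INTER_CUBIC)
b=cv2.resize(t[160:260,160:240],None,fx=5,fy=5,interpolation=cv2.INTER_CUBIC)
cv2.imwrite('pics/u_crop.png',np.hstack([a,b]))
c(t,240,170,150,105,5,'pics/top_crop.png')
c(s,140,150,200,150,4,'pics/scene_crop.png')
E
```

```text
(no output)
```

View pics/u_crop.png

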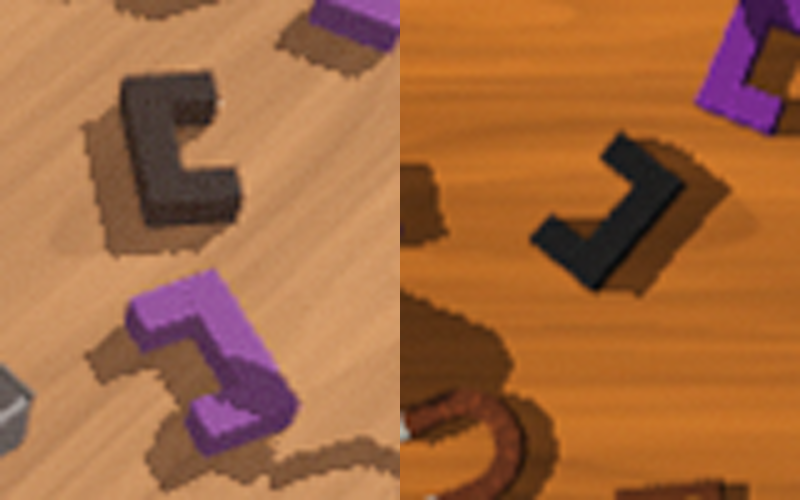

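View pics/top_crop.png

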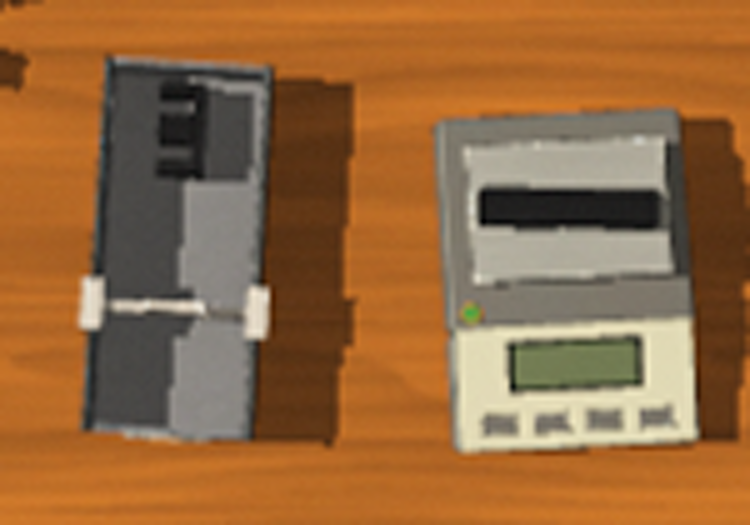

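View pics/scene_crop.png

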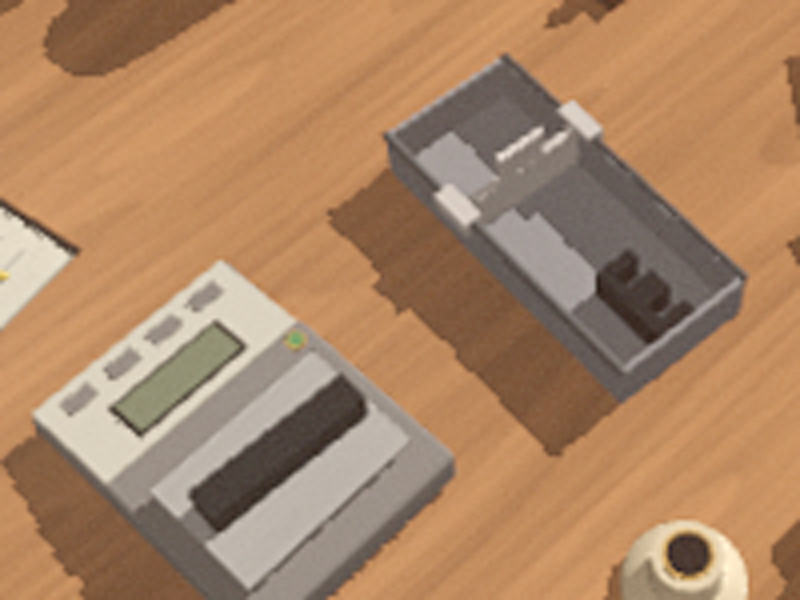

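```bash
cat > geo.py <<'E'
import numpy as np
from scipy.spatial.transform import Rotation as R
from scipy.optimize import least_squares
T=dict(f=432.533,cx=282.21,cy=211.01,p=[0.39485854,-0.02679743,1.52261312],o=[6.76398929,-0.24472192,-90.29521063])
S=dict(f=401.239,cx=279.169,cy=212.760,p=[0.99329689,-0.44910808,0.9752985],o=[32.38027457,0.11384526,45.56226324])
def mk(p): return dict(f=p['fx'],cx=p['cx'],cy=p['cy'],p=p['position'],o=p['orientation'])
def proj(c,X,fish=False):
    X=np.atleast_2d(X)
    v=R.from_euler('xyz',c['o'],degrees=True).inv().apply(X-np.array(c['p']))
    a=np.c_[v[:,0],-v[:,1]]; d=-v[:,2]
    if fish:
        r=np.hypot(a[:,0],a[:,1]); th=np.arctan2(r,d); a=a/np.maximum(r,1e-9)[:,None]*th[:,None]
    else: a=a/d[:,None]
    return a*c['f']+[c['cx'],c['cy']]
def ray(c,uv,z,fish=False):
    u=(np.array(uv,float)-[c['cx'],c['cy']])/c['f']
    if fish:
        r=np.hypot(*u); d=np.array([np.sin(r)*u[0]/r,-np.sin(r)*u[1]/r,-np.cos(r)])
    else: d=np.array([u[0],-u[1],-1])
    d=R.from_euler('xyz',c['o'],degrees=True).apply(d); p=np.array(c['p'])
    return p+d*(z-p[2])/d[2]
def fit(obs,x0):
    # obs: list of (cam,fish,local xyz,uv)
    def f(q):
        c,s=np.cos(q[2]),np.sin(q[2]); o=[]
        for cam,fi,l,uv in obs:
            X=[q[0]+c*l[0]-s*l[1],q[1]+s*l[0]+c*l[1],l[2]]
            o+=list((proj(cam,X,fi)[0]-uv)*(1 if not fi else 1))
        return o
    r=least_squares(f,x0,loss='soft_l1'); return r.x,np.array(f(r.x)).reshape(-1,2)
E
python3 - <<'E'
from geo import *
def box(a,b,z): return dict(nl=(-a,b,z),nr=(-a,-b,z),fl=(a,b,z),fr=(a,-b,z))
def go(n,loc,t,s,x0):
    for nm,o in (("T",[(T,0,loc[k],t[k]) for k in t]),("S",[(S,0,loc[k],s[k]) for k in s]),("TS",[(T,0,loc[k],t[k]) for k in t]+[(S,0,loc[k],s[k]) for k in s])):
        if not o: continue
        q,r=fit(o,x0); print(n,nm,np.round(q[:2],4),np.round(np.degrees(q[2]),2),np.abs(r).max().round(2))
go("tray",box(.129,.056,.045),dict(fl=(261.4,181.4),fr=(294.4,183.2),nr=(290.6,258),nl=(256.8,256)),dict(nr=(236.75,183.75),nl=(265.75,164.25),fl=(326.25,219.25),fr=(296.75,242.5)),[.53,0,0])
go("bal",box(.116,.085,.04),dict(fl=(327.4,194.4),fr=(375.4,191.6),nr=(379.4,258),nl=(331.4,260.4)),dict(nl=(195,215.5),nr=(148.75,253.75),fl=(253.25,265)),[.53,-.28,0])
go("pan",box(.047,.068,.0595),dict(fl=(333,199.6),fr=(373,197.6),nr=(374.4,224.6),nl=(335,226.6)),dict(nl=(218,238),fl=(242.5,259.5),fr=(201.75,297),nr=(178,272.5)),[.53,-.28,0])
go("bar",box(.0125,.06,.08),dict(fl=(336,208),fr=(372,207.6),nr=(372.4,214.6),nl=(336,215.4)),{},[.53,-.28,0])
U={'0':(-.05,-.0285,.026),'1':(.05,-.0285,.026),'2':(.05,.0285,.026),'3':(-.05,.0285,.026)}
go("u",U,{'1':(216.6,197),'0':(199.4,218),'3':(187,207.6),'2':(204,186.6)},{'0':(344.4,155.6),'1':(349,182.4),'3':(362.6,154.4)},[.6,.24,-.7])
E
python3 - <<'E'
from shot import *
p=env.grab_frame("wrist");cv2.imwrite("pics/w0.png",p["image"]);print(p['fx'],p['fy'],p['cx'],p['cy'],p['position'],p['orientation'])
E
```

```text
tray T [ 0.5416 -0.0119] -3.43 0.46
tray S [ 0.5447 -0.0077] -3.26 0.78
tray TS [ 0.5433 -0.0095] -3.28 1.48
bal T [ 0.5185 -0.2789] 2.37 1.15
bal S [ 0.527  -0.2811] 2.78 3.57
bal TS [ 0.5217 -0.2801] 2.19 4.26
pan T [ 0.5637 -0.2781] 2.48 0.36
pan S [ 0.5693 -0.2763] 2.27 1.01
pan TS [ 0.5673 -0.277 ] 2.35 1.73
bar T [ 0.5635 -0.2755] 0.65 0.39
bar TS [ 0.5635 -0.2755] 0.65 0.39
u T [0.6044 0.2465] -38.57 0.87
u S [0.6106 0.2479] -41.09 0.61
u TS [0.6074 0.2477] -39.57 1.45
325.19226210127806 325.19226210127806 278.77865812315673 213.93915162900785 [0.26914933 0.56938514 0.38414279] [-1.69566487e+01  1.34692782e-03 -1.07995216e+02]
```

View pics/w0.png

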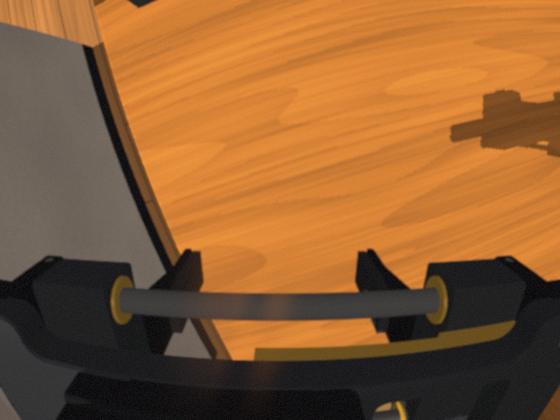

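```bash
python3 - <<'E'
from shot import *
for n,p,ys in (("tab",[.50,-.008,.2],(-93.3,86.7)),("bar",[.565,-.276,.2],(-90,90)),("barplace",[.49,-.005,.15],(-3.3,176.7)),("u",[.597,.236,.2],(-39.6,140.4)),("uplace",[.55,-.277,.2],(-87.65,92.35))):
    for y in ys:
        j=env.inverse_kinematics(p,[-90,0,y]); print(n,y,None if j is None else np.round(j,0))
E
```

```text
tab -93.3 [ 18.   9. -15.   0. -66. 159.]
tab 86.7 [ 18.   9. -15.   0. -66. -21.]
bar -90 [ -11.   22.    2.    0.  -71. -169.]
bar 90 [-11.  22.   2.   0. -71.  11.]
barplace -3.3 [  18.   11.  -21.   -0.  -58. -112.]
barplace 176.7 [ 18.  11. -21.   0. -58.  68.]
u -39.6 [  36.   23.    4.    0.  -71. -166.]
u 140.4 [ 36.  23.   4.   0. -71.  14.]
uplace -87.65 [ -12.   21.    0.   -0.  -70. -166.]
uplace 92.35 [-12.  21.   0.   0. -70.  14.]
```

```bash
python3 - <<'E'
from shot import *
env.goto([.50,-.008,.16],[-90,0,86.7])
p=env.grab_frame("wrist");cv2.imwrite("pics/w1.png",p["image"]);print(p['position'],p['orientation'])
print(env.read_state()['clock'],env.read_state()['position'])
E
```

```text
[ 0.49464656 -0.08779217  0.35961073] [-1.70088740e+01  7.27937344e-02  1.76808290e+02]
3.6 [ 0.50023488 -0.00730044  0.15998919]
```

View pics/w1.png

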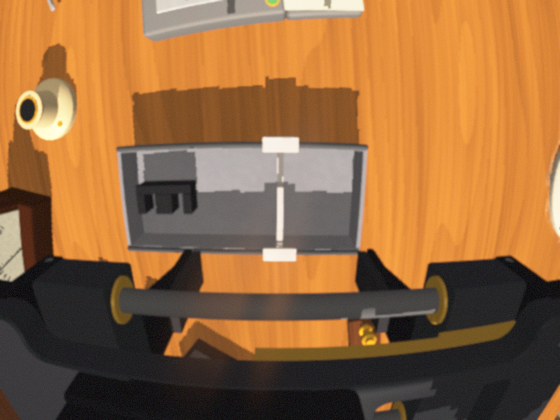

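```bash
python3 - <<'E'
import cv2
i=cv2.imread('pics/w1.png')[120:270,100:390];cv2.imwrite('pics/w1c.png',cv2.resize(i,None,fx=2.7,fy=2.7,interpolation=cv2.INTER_CUBIC))
E
python3 - <<'E'
from geo import *
W=dict(f=325.192,cx=278.779,cy=213.939,p=[0.49464656,-0.08779217,0.35961073],o=[-1.70088740e+01,7.27937344e-02,1.76808290e+02])
a,b,z=.129,.056,.045
l=dict(nl=(-a,b,z),nr=(-a,-b,z),fl=(a,b,z),fr=(a,-b,z))
t=dict(nr=(367,147),fr=(118,149),nl=(361,250),fl=(128,247))
q,r=fit([(W,1,l[k],t[k]) for k in t],[.54,0,0]);print(q,np.degrees(q[2]),r)
print(ray(W,(280,212),.072,True),ray(W,(280,154),.045,True), ray(W,(280,145),.045,True),ray(W,(280,255),.045,True))
E
```

```text
[ 0.54059766 -0.00903151 -0.06175428] -3.5382593553706276 [[ 1.1156673  -1.04987841]
 [-0.83225895 -0.50701041]
 [-0.85698851  1.05439763]
 [ 0.5627366   0.74510528]]
[ 0.49868013 -0.00177555  0.072     ] [ 0.49584511 -0.052247    0.045     ] [ 0.49536092 -0.06102678  0.045     ] [0.50164378 0.0537158  0.045     ]
```

View pics/w1c.png

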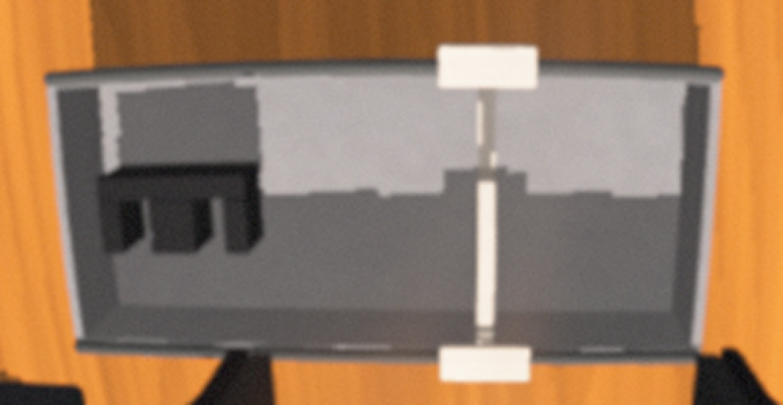

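```bash
python3 - <<'E'
from shot import *
env.gripper_to(0.5)
o=[-90,0,86.7]
env.move_straight([.4985,-.004,.10],o,rate=.2)
print(env.move_straight([.4985,-.004,.052],rate=.1,force_limit=8))
env.gripper_to(0.0,15)
s=env.read_state();print(s['opening'],s['force'],s['position'])
p=s['position']
print(env.move_straight([p[0]+.067,p[1]-.004,p[2]],rate=.1,force_limit=25))
s=env.read_state();print(s['opening'],s['force'],s['position'])
env.gripper_to(0.5)
env.move_straight([p[0]+.067,p[1]-.004,.16],rate=.25)
p=env.grab_frame("wrist");cv2.imwrite("pics/w2.png",p["image"])
print(env.read_state()['clock'])
E
```

```text
False
0.004861700837703319 [-0.0681756   0.63642994 -0.77065141] [ 0.49849831 -0.00400534  0.05196951]
False
0.00803371534793669 [-0.37286621 -0.07096225  0.53542047] [ 0.56476999 -0.00812606  0.05167678]
9.075
```

View pics/w2.png

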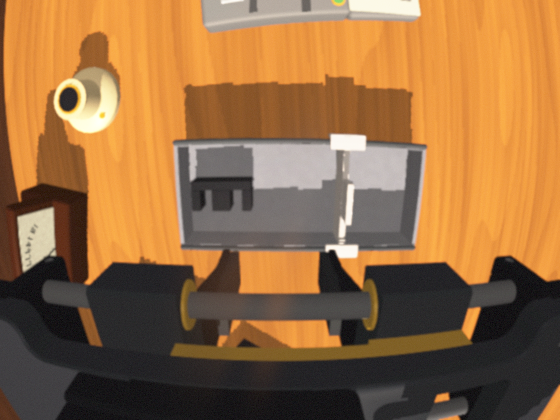

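```bash
python3 - <<'E'
from shot import *
from geo import *
p=env.grab_frame("wrist");s=env.read_state();print(s['position'],s['tool_rot'],p['position'],p['orientation'])
W=mk(p)
print(proj(W,[s['position'],np.array(s['position'])+[.0435,0,0],np.array(s['position'])-[.0435,0,0]],True))
for px in((351,205),(348,183),(350,225)): print(ray(W,px,.072,True))
print(ray(W,(347,142),.045,True),ray(W,(341,251),.045,True))
t=env.grab_frame("top");cv2.imwrite("pics/top1.png",t['image'])
s_=env.grab_frame("scene");cv2.imwrite("pics/scene1.png",s_['image'])
a=cv2.resize(t['image'][165:265,240:310],None,fx=5,fy=5,interpolation=cv2.INTER_CUBIC)
b=cv2.resize(s_['image'][150:250,230:330],None,fx=5,fy=5,interpolation=cv2.INTER_CUBIC)[:500,:450]
cv2.imwrite('pics/c1.png',np.hstack([a,b]))
i=p['image'][120:270,160:450];cv2.imwrite('pics/w2c.png',cv2.resize(i,None,fx=2.7,fy=2.7,interpolation=cv2.INTER_CUBIC))
E
```

```text
[ 0.56449013 -0.00811638  0.15881005] [-8.98544796e+01  2.16049447e-02  8.66854372e+01] [ 0.55932205 -0.08848845  0.35894266] [-1.70094467e+01 -2.56397446e-02  1.76723082e+02]
[[277.79014757 241.81288395]
 [213.40025848 244.86366167]
 [342.74940713 237.99531206]]
[ 0.4966154  -0.00567982  0.072     ]
[ 0.49943711 -0.02671204  0.072     ]
[0.49741124 0.01397483 0.072     ]
[ 0.49413652 -0.06195374  0.045     ] [0.5009082  0.05238174 0.045     ]
```

View pics/w2c.png

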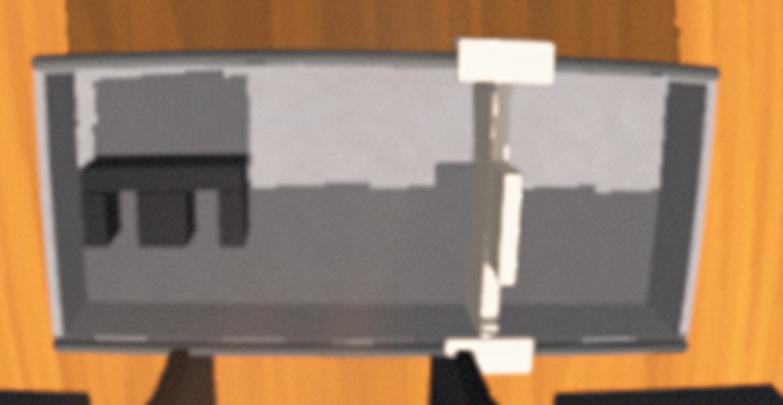

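View pics/c1.png

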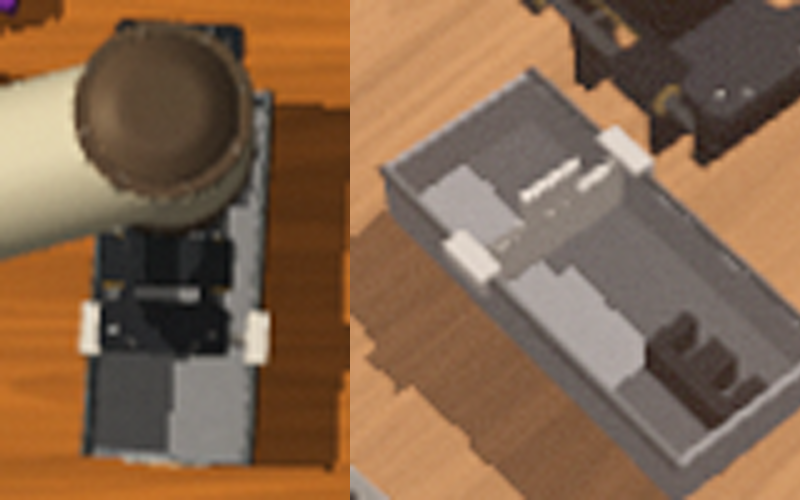

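```bash
python3 - <<'E'
from shot import *
from geo import *
env.gripper_to(0.3)
env.move_straight([.498,-.006,.10],rate=.3)
print(env.move_straight([.498,-.006,.050],rate=.1,force_limit=8))
print(env.read_state()['position'],env.read_state()['opening'])
w=env.grab_frame("wrist");cv2.imwrite('pics/w3a.png',w['image'])
env.gripper_to(0.0,15)
print(env.read_state()['position'],env.read_state()['opening'])
p=env.grab_frame("scene");w=env.grab_frame("wrist");cv2.imwrite('pics/w3.png',w['image'])
cv2.imwrite('pics/s3.png',cv2.resize(p['image'][120:240,220:340],None,fx=5,fy=5,interpolation=cv2.INTER_CUBIC))
print(env.read_state()['clock'])
E
```

```text
False
[ 0.49902003 -0.00586935  0.05051588] 0.30267907083053364
[ 0.49800428 -0.00599149  0.05000155] 0.003563394225570934
11.875
```

View pics/s3.png

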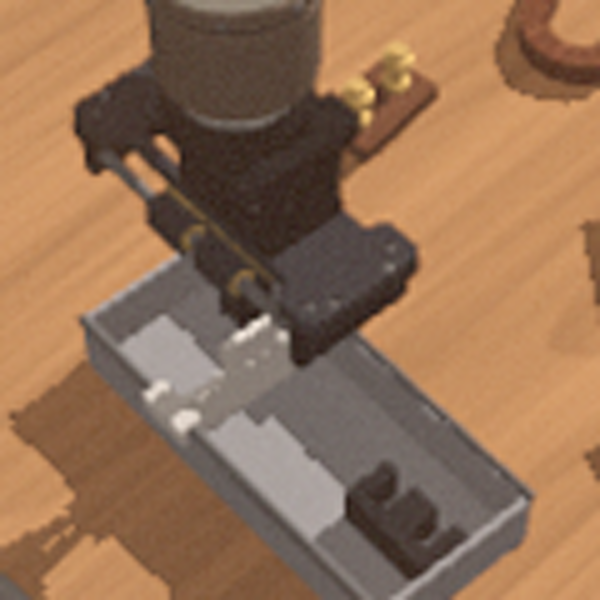

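View pics/w3.png

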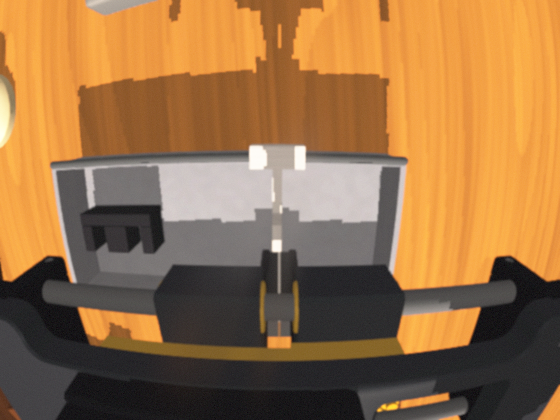

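```bash
python3 - <<'E'
from shot import *
from geo import *
p=env.grab_frame("wrist");W=mk(p)
for y in (-.0155,-.006,.0035):
  print(y,[proj(W,[.498,y,z],True)[0].round(0).tolist() for z in (.05,.069,.088,.1,.12)])
print(ray(W,(280,250),.05,True),ray(W,(280,250),.069,True))
cv2.imwrite('pics/w3c.png',cv2.resize(p['image'][140:320,160:400],None,fx=3.3,fy=3.3,interpolation=cv2.INTER_CUBIC))
E
```

```text
-0.0155 [[277.0, 229.0], [276.0, 239.0], [276.0, 252.0], [276.0, 262.0], [275.0, 281.0]]
-0.006 [[277.0, 242.0], [277.0, 254.0], [277.0, 268.0], [277.0, 278.0], [277.0, 298.0]]
0.0035 [[278.0, 255.0], [278.0, 268.0], [278.0, 283.0], [278.0, 294.0], [278.0, 315.0]]
[ 4.96630214e-01 -3.52708807e-04  5.00000000e-02] [ 0.49622244 -0.00854748  0.069     ]
```

View pics/w3c.png

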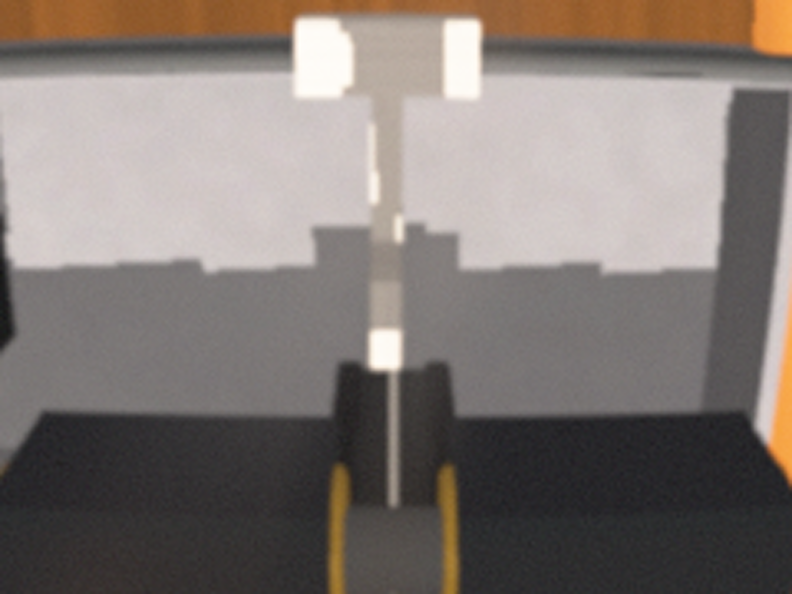

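```bash
python3 - <<'E'
import cv2
i=cv2.imread('pics/w3a.png');cv2.imwrite('pics/w3ac.png',cv2.resize(i[140:320,160:400],None,fx=3.3,fy=3.3,interpolation=cv2.INTER_CUBIC))
E
```

```text
(no output)
```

View pics/w3ac.png

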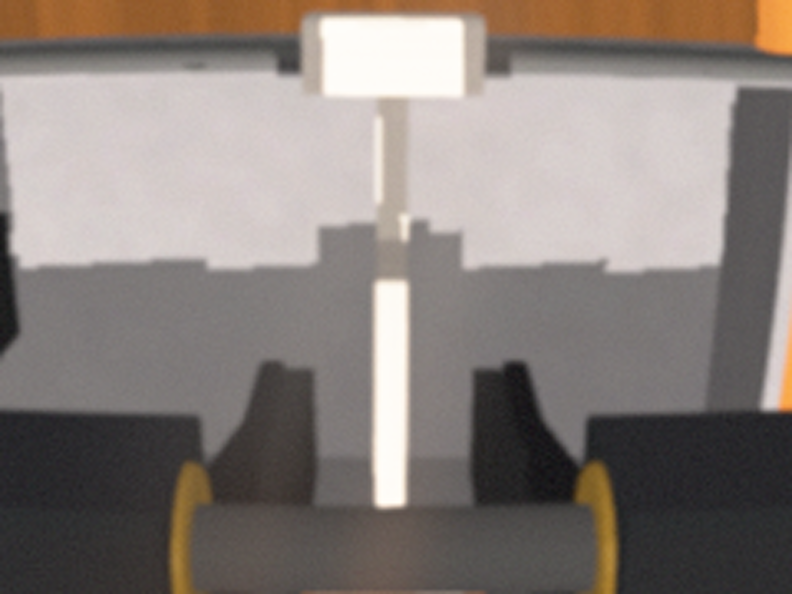

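```bash
python3 - <<'E'
from shot import *
print(env.move_straight([.498,-.006,.030],rate=.03,force_limit=3))
s=env.read_state();print(s['position'],s['force'],s['clock'])
E
```

```text
True
[ 0.49842761 -0.0060595   0.0343931 ] [-0.30710328 -0.36615382  4.41935107] 12.4583
```

```bash
python3 - <<'E'
from shot import *
from geo import *
p=env.grab_frame("scene");w=env.grab_frame("wrist")
a=cv2.resize(p['image'][140:220,240:320],None,fx=6,fy=6,interpolation=cv2.INTER_CUBIC)
b=cv2.resize(w['image'][200:320,240:320],None,fx=4,fy=4,interpolation=cv2.INTER_CUBIC)
cv2.imwrite('pics/c4.png',np.hstack([a,b]))
for X in ([.498,-.006,.072],[.498,-.026,.072],[.498,.014,.072],[.498,-.0155,.0345]): print(X,(proj(S,X)[0]-[240,140])*6,(proj(mk(w),X,True)[0]-[240,200])*4+[480,0])
E
```

```text
[0.498, -0.006, 0.072] [173.46325167 271.08163545] [631.49227713 270.49319594]
[0.498, -0.026, 0.072] [142.10395934 295.62682212] [622.8620888  135.80821395]
[0.498, 0.014, 0.072] [204.40614994 246.86236397] [639.42764075 392.63801483]
[0.498, -0.0155, 0.0345] [160.88657546 329.11722382] [629.1196357  115.40858056]
```

View pics/c4.png

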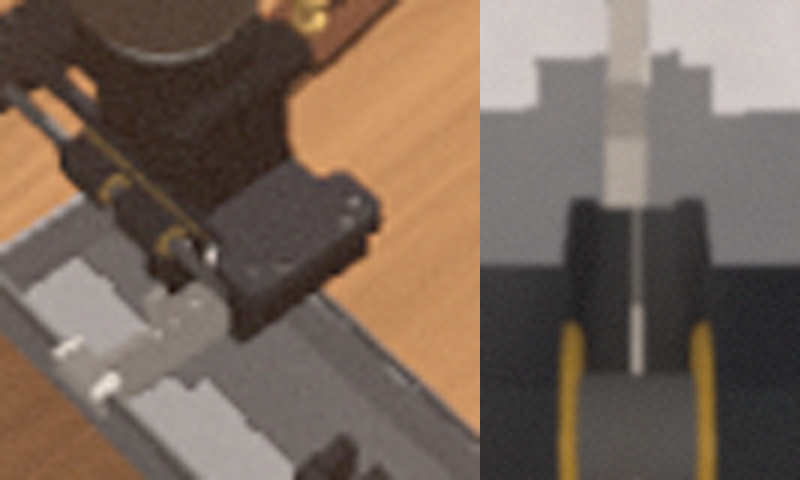

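```bash
python3 - <<'E'
from geo import *
for z in (.09,.104,.123,.142):
  print(z,[((proj(S,[.498+a,-.006+b,z])[0]-[240,140])*6).round(0).tolist() for a,b in ((.095,-.0375),(.095,.0375))])
E
```

```text
0.09 [[260.0, 420.0], [379.0, 322.0]]
0.104 [[261.0, 403.0], [381.0, 304.0]]
0.123 [[261.0, 378.0], [383.0, 278.0]]
0.142 [[261.0, 353.0], [385.0, 252.0]]
```

```bash
cat >> shot.py <<'E'
DZ=.0376
def mv(x,y,z,rot=None,rate=.2,fl=None):
    return env.move_straight([x,y,z-DZ],rot,rate=rate,force_limit=fl)
def st(*m):
    s=env.read_state();print(*m,'t',round(s['clock'],2),'tip',np.round(s['position']+np.array([0,0,DZ]),4),'F',np.round(s['force'],1),'op',round(s['opening'],3));return s
E
python3 - <<'E'
from shot import *
mv(.498,-.006,.085)
env.gripper_to(0.3)
print(mv(.498,-.006,.052,rate=.1,fl=8))
env.gripper_to(0.0,20)
s=st('gr');p=s['position']
print(mv(p[0]+.067,p[1]-.004,.052,rate=.1,fl=25))
st('dr')
env.gripper_to(0.35)
mv(p[0]+.067,p[1]-.004,.12,rate=.3)
w=env.grab_frame("wrist");cv2.imwrite("pics/w5.png",w["image"]);print(w['position'],w['orientation'])
st()
E
```

```text
False
gr t 14.55 tip [ 0.499  -0.0058  0.0526] F [ 1.3 -1.   1.3] op 0.069
False
dr t 15.38 tip [ 0.5667 -0.0102  0.0526] F [ 1.6 -2.7  2.7] op 0.068
[ 0.56083697 -0.09013112  0.28376961] [-17.06725257   0.20024839 176.72368568]
t 16.55 tip [ 0.5657 -0.0098  0.1203] F [ 0.3 -0.2 -0. ] op 0.348
```

View pics/w5.png

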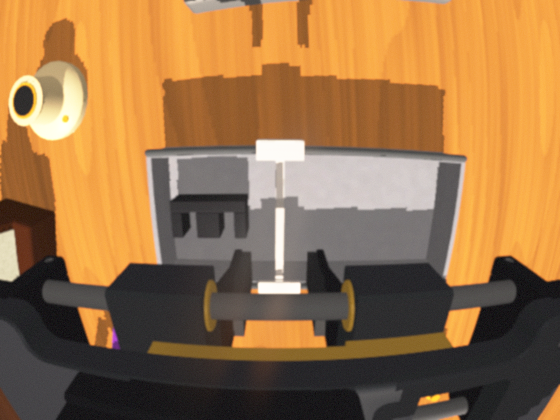

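```bash
python3 - <<'E'
from geo import *
W=dict(f=325.192,cx=278.779,cy=213.939,p=[0.56083697,-0.09013112,0.28376961],o=[-17.06725257,0.20024839,176.72368568])
a=ray(W,(464.5,157),.045,True);b=ray(W,(147,152),.045,True);print(a,b,np.linalg.norm(a-b),(a+b)/2,np.degrees(np.arctan2(*(b-a)[[1,0]])))
print(ray(W,(280,235),.072,True))
E
python3 - <<'E'
from shot import *
env.goto([.553,-.245,.15-DZ],[-90,0,91])
w=env.grab_frame("wrist");cv2.imwrite("pics/w6.png",w["image"]);print(w['position'].tolist(),w['orientation'].tolist())
st()
E
```

```text
[ 0.41056817 -0.05732919  0.045     ] [ 0.66513953 -0.07295389  0.045     ] 0.2550504021671804 [ 0.53785385 -0.06514154  0.045     ] -3.5122100024991045
[ 0.56531955 -0.00990603  0.072     ]
[0.5533815518203736, -0.324913198776621, 0.3109888991111246] [-17.036686118527044, -0.03554458563197002, -178.94740455431776]
t 17.54 tip [ 0.5529 -0.2438  0.1492] F [ 0.2  0.1 -0.4] op 0.354
```

View pics/w6.png

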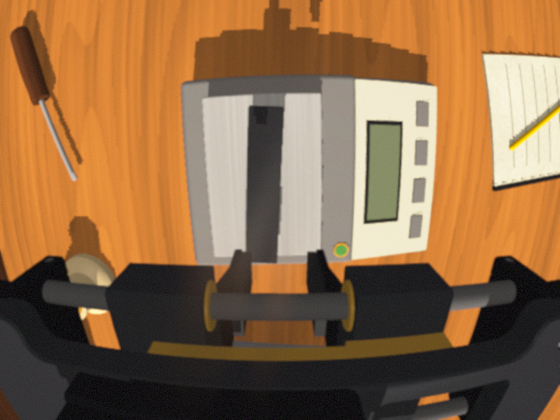

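```bash
python3 - <<'E'
import cv2
i=cv2.imread('pics/w6.png');cv2.imwrite('pics/w6c.png',cv2.resize(i[70:270,170:345],None,fx=3,fy=3,interpolation=cv2.INTER_CUBIC))
E
```

```text
(no output)
```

View pics/w6c.png

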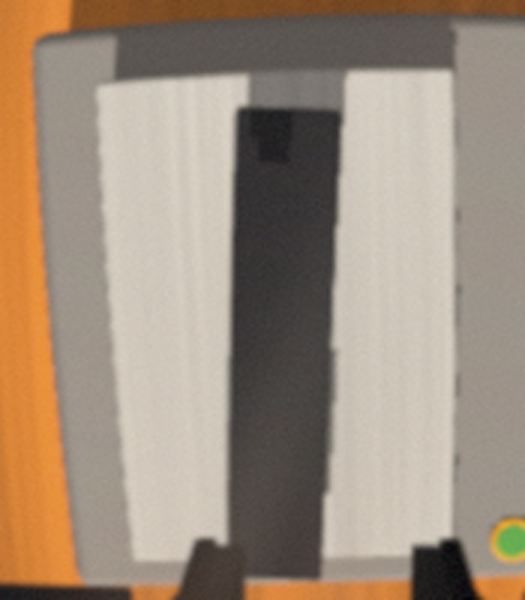

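```bash
python3 - <<'E'
from geo import *
W=dict(f=325.192,cx=278.779,cy=213.939,p=[0.5533815518203736,-0.324913198776621,0.3109888991111246],o=[-17.036686118527044,-0.03554458563197002,-178.94740455431776])
def b(a,b,z): return dict(nl=(-a,b,z),nr=(-a,-b,z),fl=(a,b,z),fr=(a,-b,z))
for n,l,t in (("pan",b(.047,.068,.0553),dict(fr=(202.7,98.3),nr=(320.7,93.3),fl=(214.3,257.3),nl=(320.7,256))),("bar",b(.0125,.06,.0803),dict(fr=(249,106),nr=(283.3,107.3),fl=(246.7,262.3),nl=(277.3,262.3)))):
    q,r=fit([(W,1,l[k],t[k]) for k in t],[.56,-.28,0]);print(n,q,np.degrees(q[2]),r.round(1).tolist())
E
```

```text
pan [ 0.5642009  -0.27496526  0.04443275] 2.5458089521680223 [[-1.2, -0.5], [1.1, -0.1], [-0.7, 1.0], [0.6, 0.0]]
bar [ 0.56331118 -0.27297793 -0.01862543] -1.067158365162044 [[-0.7, -0.7], [0.8, -1.0], [-0.6, 0.9], [0.5, 2.1]]
```

```bash
python3 - <<'E'
from shot import *
env.gripper_to(.55)
mv(.5633,-.274,.10,[-90,0,89.7],rate=.2)
print(mv(.5633,-.274,.059,rate=.08,fl=4)); st('down')
env.gripper_to(0,35); st('grip')
mv(.5633,-.274,.14,rate=.15); st('up')
env.goto([.4894,-.0061,.14-DZ],[-90,0,176.5])
w=env.grab_frame("wrist");cv2.imwrite("pics/w7.png",w["image"]);print(w['position'].tolist(),w['orientation'].tolist())
st()
E
```

```text
False
down t 19.29 tip [ 0.5636 -0.2741  0.0592] F [0.6 0.2 0.6] op 0.544
grip t 19.83 tip [ 0.564  -0.2741  0.0593] F [1.  0.2 0.5] op 0.287
up t 20.52 tip [ 0.5617 -0.2734  0.1383] F [-0.1 -0.6 -5.3] op 0.285
[0.5691647009371356, -0.011315220771367204, 0.30164434916831395] [-16.980151827099224, -0.038390573250077296, -93.53260593614445]
t 21.65 tip [ 0.4898 -0.0067  0.1397] F [ 0.7 -0.  -3.8] op 0.286
```

View pics/w7.png

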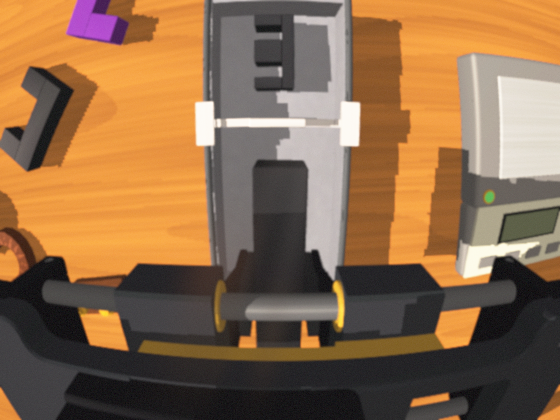

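```bash
python3 - <<'E'
from geo import *
W=dict(f=325.192,cx=278.779,cy=213.939,p=[0.5691647009371356,-0.011315220771367204,0.30164434916831395],o=[-16.980151827099224,-0.038390573250077296,-93.53260593614445])
print(ray(W,(280,161),.161,True),ray(W,(280,124),.072,True),ray(W,(205,124),.045,True),ray(W,(350,124),.045,True))
E
```

```text
[ 0.55026429 -0.01077433  0.161     ] [ 0.56456698 -0.01203864  0.072     ] [0.56890865 0.0470899  0.045     ] [ 0.56174743 -0.06751327  0.045     ]
```

```bash
python3 - <<'E'
from shot import *
mv(.4894,-.0063,.03,rate=.2); s=st()
print(mv(.4894,-.0063,.004,rate=.03,fl=3)); st('touch')
env.gripper_to(.45); st()
mv(.4894,-.0063,.12,rate=.3)
w=env.grab_frame("wrist");cv2.imwrite("pics/w8.png",w["image"]);print(w['position'].tolist(),w['orientation'].tolist());st()
E
```

```text
t 22.35 tip [ 0.4907 -0.0066  0.0305] F [ 0.3  0.1 -3.6] op 0.28
True
touch t 23.05 tip [ 0.4892 -0.0063  0.008 ] F [-0.4 -0.6  4.6] op 0.285
t 23.65 tip [ 0.4875 -0.0067  0.007 ] F [-0.4 -0.3 -0. ] op 0.451
[0.5693964846697905, -0.011116322588971154, 0.2827254290389341] [-17.07086921807278, -0.004166596417725473, -93.52498232942841]
t 24.23 tip [ 0.4886 -0.0064  0.1197] F [-0.5 -0.2 -0.1] op 0.453
```

View pics/w8.png

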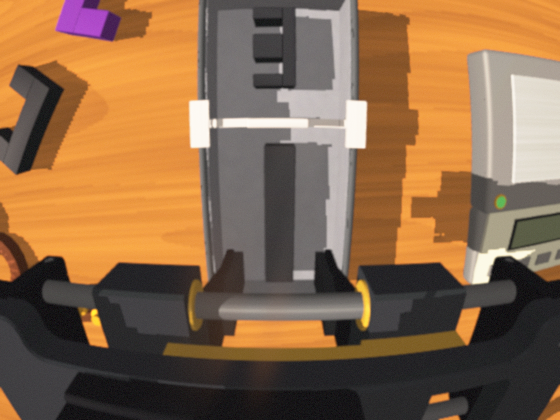

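```bash
python3 - <<'E'
from shot import *
env.goto([.568,.28,.13-DZ],[-90,0,140.4])
w=env.grab_frame("wrist");cv2.imwrite("pics/w9.png",w["image"]);print(w['position'].tolist(),w['orientation'].tolist());st()
cv2.imwrite('pics/w9c.png',cv2.resize(w['image'][100:300,180:400],None,fx=3,fy=3,interpolation=cv2.INTER_CUBIC))
E
```

```text
[0.6289110974124609, 0.2279114176164371, 0.2908341490342558] [-16.99070264364651, -0.1222998019105284, -129.56568826395574]
t 25.42 tip [0.5676 0.2786 0.1293] F [-0.7 -0.4  0.5] op 0.448
```

View pics/w9c.png

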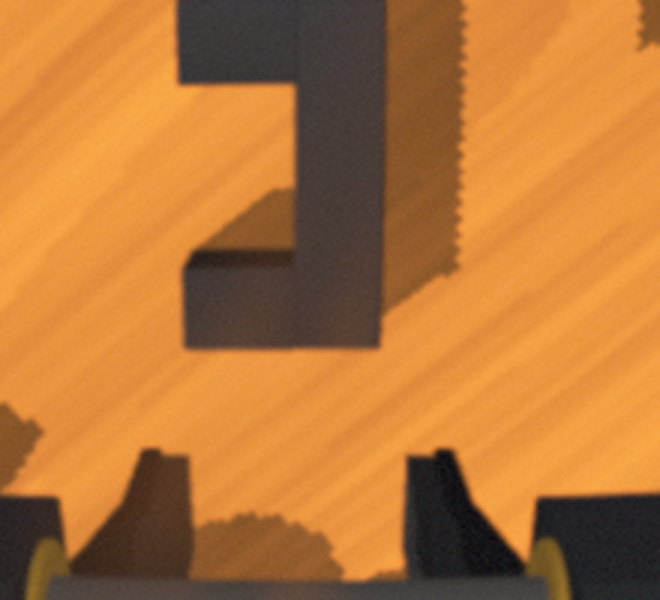

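View pics/w9.png

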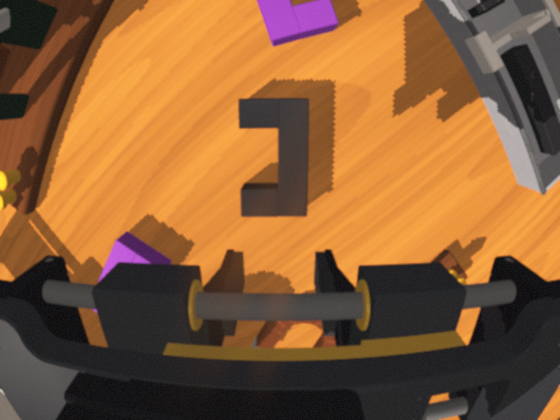

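```bash
python3 - <<'E'
from geo import *
W=dict(f=325.192,cx=278.779,cy=213.939,p=[0.6289110974124609,0.2279114176164371,0.2908341490342558],o=[-16.99070264364651,-0.1222998019105284,-129.56568826395574])
U={'0':(-.05,-.0285,.026),'1':(.05,-.0285,.026),'2':(.05,.0285,.026),'3':(-.05,.0285,.026)}
t={'1':(308.5,99),'0':(306.7,216),'3':(241.7,216),'2':(239.5,99)}
q,r=fit([(W,1,U[k],t[k]) for k in t],[.607,.248,-.7]);print(q,np.degrees(q[2]),r.round(1).tolist())
E
```

```text
[ 0.6049799   0.25201404 -0.69172231] -39.63276886566468 [[1.1, -1.0], [0.7, 1.2], [-0.8, 1.1], [-1.0, -0.8]]
```

```bash
python3 - <<'E'
from shot import *
env.gripper_to(.55)
mv(.5953,.2377,.07,[-90,0,140.4],rate=.2)
print(mv(.5953,.2377,.005,rate=.12,fl=5)); st('down')
env.gripper_to(0,45); st('grip')
mv(.5953,.2377,.15,rate=.2); st('up')
env.goto([.5485,-.2767,.13-DZ],[-90,0,92.45])
w=env.grab_frame("wrist");cv2.imwrite("pics/w10.png",w["image"]);print(w['position'].tolist(),w['orientation'].tolist());st()
E
```

```text
False
down t 27.15 tip [0.596  0.2384 0.006 ] F [ 0.1 -0.3  0.2] op 0.552
grip t 27.69 tip [0.5962 0.2384 0.0056] F [0.9 0.9 1.3] op 0.287
up t 28.57 tip [0.5933 0.2367 0.1475] F [ 0.5 -0.6 -5.4] op 0.281
[0.551655912270639, -0.35630852992200185, 0.2920667382290944] [-16.99811130209949, 0.08537068867201426, -177.4193914566598]
t 30.49 tip [ 0.5492 -0.2757  0.1301] F [-0.4  0.5 -5.6] op 0.281
```

View pics/w10.png

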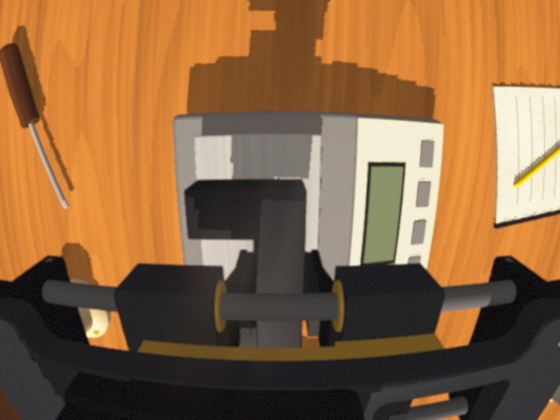

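```bash
python3 - <<'E'
import cv2
i=cv2.imread('pics/w10.png');cv2.imwrite('pics/w10c.png',cv2.resize(i[100:280,170:350],None,fx=3.3,fy=3.3,interpolation=cv2.INTER_CUBIC))
from geo import *
W=dict(f=325.192,cx=278.779,cy=213.939,p=[0.551655912270639,-0.35630852992200185,0.2920667382290944],o=[-16.99811130209949,0.08537068867201426,-177.4193914566598])
c=[.5652,-.275]
a=np.radians(-87.55)
for l in ((.05,-.0285,.151),(.05,-.0285,.125),(.05,.0285,.151),(.05,.0285,.125),(.025,.0285,.151)):
    X=[c[0]+np.cos(a)*l[0]-np.sin(a)*l[1],c[1]+np.sin(a)*l[0]+np.cos(a)*l[1],l[2]]
    print(l,(proj(W,X,True)[0]-[170,100])*3.3)
b=np.radians(2.45)
for l in ((-.047,-.068),(.047,-.068)):
    X=[.5645+np.cos(b)*l[0]-np.sin(b)*l[1],-.276+np.sin(b)*l[0]+np.cos(b)*l[1],.056]
    print('pan',l,(proj(W,X,True)[0]-[170,100])*3.3)
E
```

```text
(0.05, -0.0285, 0.151) [445.36448026 287.66936993]
(0.05, -0.0285, 0.125) [432.76247433 252.74892094]
(0.05, 0.0285, 0.151) [ 31.93415967 289.18782928]
(0.05, 0.0285, 0.125) [ 78.57285803 254.48597894]
(0.025, 0.0285, 0.151) [ 46.39398395 457.64724307]
pan (-0.047, -0.068) [500.64173725 112.55958091]
pan (0.047, -0.068) [ 76.95578862 116.11092496]
```

View pics/w10c.png

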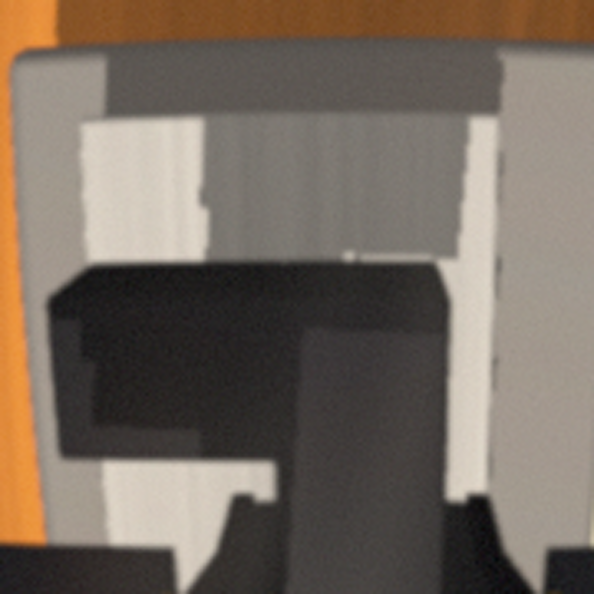

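```bash
python3 - <<'E'
from shot import *
mv(.549,-.2777,.075,rate=.12); env.dwell(.2); st()
print(mv(.549,-.2777,.0585,rate=.015,fl=2)); st('touch')
env.dwell(.2);st('rest')
E
```

```text
t 31.3 tip [ 0.5498 -0.2779  0.0762] F [-0.3  0.4 -4.1] op 0.283
True
touch t 32.17 tip [ 0.5488 -0.2776  0.0603] F [ 0.2 -0.1  1. ] op 0.28
rest t 32.37 tip [ 0.5488 -0.2776  0.06  ] F [ 1.9 -1.6  4.5] op 0.282
```

```bash
python3 - <<'E'
from shot import *
mv(.5488,-.2776,.0610,rate=.02); env.dwell(.1); st('relieved')
env.gripper_to(.45); env.dwell(.1); st('open')
mv(.5488,-.2776,.15,rate=.15)
env.goto([.45,-.05,.25-DZ],[-90,0,92.45]); 
import cv2
w=env.grab_frame("wrist");cv2.imwrite("pics/w11.png",w["image"]);
env.goto([.40,.25,.25-DZ],[-90,0,120]); st()
for n in("top","scene"): cv2.imwrite(f"pics/{n}9.png",env.grab_frame(n)['image'])
t=cv2.imread("pics/top9.png");s=cv2.imread("pics/scene9.png")
cv2.imwrite("pics/f.png",np.hstack([cv2.resize(t[165:275,245:390],None,fx=2.7,fy=2.7,interpolation=3),cv2.resize(s[150:310,140:340],None,fx=2,fy=1.856,interpolation=3)]))
E
```

```text
relieved t 32.79 tip [ 0.5486 -0.2775  0.0607] F [ 0.6 -0.6  0.8] op 0.28
open t 33.49 tip [ 0.5487 -0.2776  0.061 ] F [-0.2  0.  -0.1] op 0.45
t 36.49 tip [0.4003 0.2492 0.2498] F [ 0.1 -0.8 -0.5] op 0.451
```

View pics/w11.png

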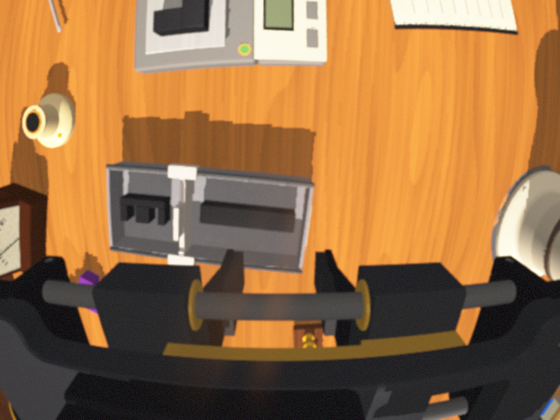

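View pics/f.png

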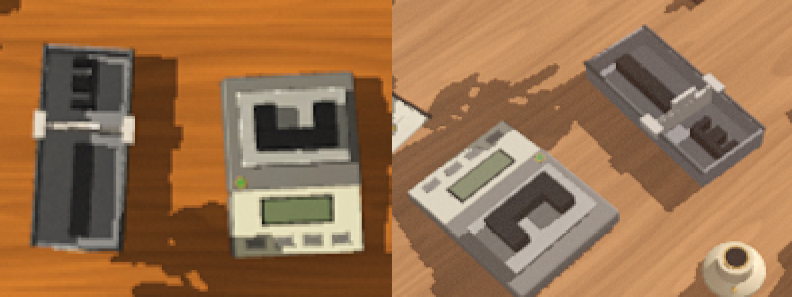

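```bash
python3 - <<'E'
import cv2
t=cv2.imread("pics/top9.png");cv2.imwrite("pics/f2.png",cv2.resize(t[185:240,320:390],None,fx=10,fy=10,interpolation=3))
E
```

```text
(no output)
```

View pics/f2.png

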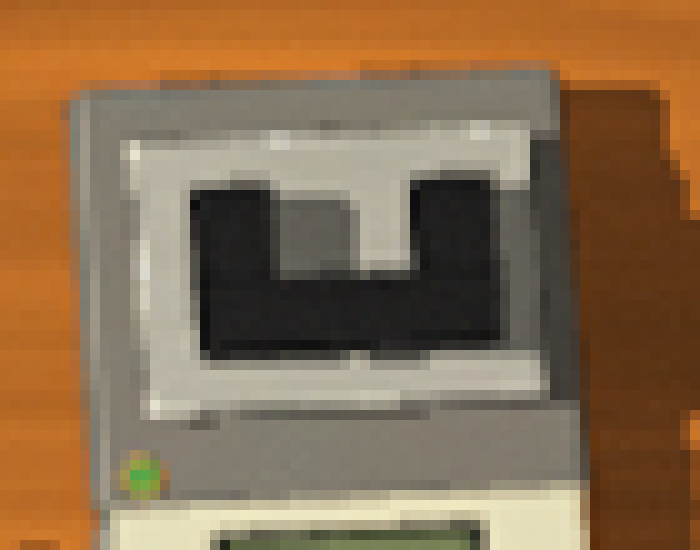

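```bash
python3 - <<'E'
from geo import *
def b(a,b,z): return dict(nl=(-a,b,z),nr=(-a,-b,z),fl=(a,b,z),fr=(a,-b,z))
for n,l,t in (("pan",b(.047,.068,.055),dict(fl=(125,143),fr=(530,128),nr=(548,392),nl=(148,418))),("u",b(.0285,.05,.081),dict(fl=(190,190),fr=(494,178),nr=(501,345),nl=(200,360)))):
    q,r=fit([(T,0,l[k],np.array(t[k])/10+[320,185]) for k in t],[.56,-.28,0]);print(n,q,np.degrees(q[2]),np.abs(r).max())
E
```

```text
pan [ 0.56444024 -0.27862074  0.04762704] 2.7288286066429563 0.5308603927252875
u [ 0.56198635 -0.27697769  0.03662399] 2.098399807013956 0.4848121594260988
```

U core is about 3 mm from the pan centre and parallel within 1°, with all margins large. Handing in.

```bash
python3 - <<'E'
from shot import *
env.close_job()
E
```

```text
the job is handed in; nothing more can be done
```

The job is done and handed in at about 36.6 s. No verdict is reported, so the results below come from my own last pictures.

**What I did**
- **Divider:** I gripped its tab and slid it to about 0.076 m, which makes the near bay about 146 mm long.
- **Long bar:** I moved it from the pan to the floor of the near bay. It lies along the tray at about x = -0.051 m in the tray frame. It first touched the floor at about 4 mm, as expected.
- **U core:** I set the dark U core on the pan. The two purple look-alikes were left alone.

**Last checks**
- **U core position:** The top camera puts its centre about 3 mm from the pan's centre. It is turned less than 1° from the pan, and no edge overhangs.
- **Bar and short core:** Both show flat in their bays.
- **Bystanders and robot:** The arm never touched the bystanders. The gripper is clear of everything.

**What went wrong or disagreed**
- **Missed grip:** The first try at the tab closed on air. The real fingertips are about 38 mm above the reported TCP. I confirmed this by touching the tab top and in the pictures, then corrected every later height.
- **Cameras:** The top and scene cameras disagreed by about 5 mm in x, so I relied on close wrist views.
- **Extra load on the pan:** When I set the U core down, the force briefly rose to about 9–10 N, by my estimate about 2 mm of pan travel, under the 4.5 mm limit. I eased it off before opening the gripper.

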